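Nest the desk tidy's pots in their slanted holder

ROBOT

A 7-joint arm with a two-finger parallel gripper is mounted at the origin on the work surface. World frame = base frame: x ahead of the robot, y to its left, z up, the work surface at z = 0. Lengths are in m, angles in rad, forces in N, time in s.
With the tool pointing down it reaches from about 0.425 to 0.875 m from the base axis. Payload 4.7 kg.
Tool frame: the origin (TCP) lies midway between the tips of the shut fingers; the grasp point (between the pads) lies 19 mm behind it; z points along the fingers, x is the direction in which the jaws open and shut, and the axes are right-handed (so a half turn about z gives the same grasp; the last joint's range is limited). The gripper opens to 87 mm and grips with 3 to 60 N. Pads are 19 mm wide; open, the fingers measure 117 mm over their backs; the gripper's body (75 mm by 190 mm) begins 51 mm behind the grasp point.
Start: joints at [1.2, 0.321, -0.07, 1.45, 0.023, 1.371, -0.057], TCP at [0.244, -0.602, 0.184] pointing down, gripper open.
Joint ranges: [-2.86, 2.86], [-0.3, 2.09], [-1.38, 1.24], [0.06, 2.45], [-1.56, 4.7], [0.09, 2.05], [-2.69, 2.69]. Speed limits (rad/s): [2.57, 2.57, 3.14, 3.14, 3.14, 3.14, 3.14].

INTERFACE

Orientations are given as a rotation vector (axis times angle).
In Python, from bench import get_state, eyes, ticket gives the robot as it stands.
- The arm moves only by the tool carry_out, never from a script. Its argument "motion" is a list of rows, each a list of 2 entries, a list of its own where there are three numbers: the shift along the world's x, y, z in m, then the turn about the world's z in rad. A call has 1 to 20 rows; each row is the pose to reach, as a shift and turn from the pose commanded when the call began; what a row does not reach only later rows make up. A row lasts 1/10 s, in which the tool goes at most 50 mm and 8.59 degrees, less where a joint would pass 70% of its speed; a pose out of reach is approached as far as the arm can. A call with a gripper value outside its range is refused whole. "grip" is the gripper command: -1 is fully open, 1 is shut, values between are in proportion, set as the call begins (left out, the last holds). The fingers move at their own pace and stop on an object; "squeeze" is the grip in N (left out, the last holds). Time passes only in rows, so rows that repeat a pose let the fingers close. It gives the time, the measured TCP pose, the force and the opening at its end, in the units of the state.
- get_state(): the state, without advancing time (a new reading comes with each control period).
- eyes.get_image(name): name is "scene" or "top" or "wrist"; returns a dict with "pixels" (420x560x3 uint8, blue, green, red), "mtx" (3x3 intrinsics, pixels), "extrinsics" (4x4, takes a point from camera to world coordinates). Camera axes: x right, y down, z forward; pixel columns grow to the right and rows downward; lengths in m; the calibration is good to about 2 mm. The wrist camera is an equidistant fisheye: a pixel r from the principal point sees the ray r / f radians off the axis. A picture is of the moment at which its call begins. There is no depth.
- ticket.close_job(): hands the job in, once; it reports no verdict.
The state is a dict: "time": time; "joint_positions": joint angles; "qd": joint speeds; "joint_torque": joint torques, N m; "position": TCP position; "tool_rot": TCP orientation; "ft_force": force on the tool from outside, world axes, zero at the start; "torque": the same for the moment, N m; "grip_width": opening from 0.0 (shut) to 1.0 (fully open).
Only numpy, scipy, OpenCV 4.12 (cv2) and the standard library are available. Lean on these libraries where they do the work, as an engineer would, in place of code of your own. Each camera call takes 0.05 s, during which the arm holds its last target. There are 200 camera calls.

TASK

Put the stepped desk tidy back together: nest the three aluminium pots by width, the middle one in the wide pot that leans in the wooden holder, and the narrow one in the middle one, open ends outwards, each fully home on the floor of the pot around it. Let go of them, and leave the other things on the desk standing where they are.

Things in the scene. Friction and masses are not known exactly. Their poses are not given: they have to be found in the camera images.
- holder: Slanted square wooden holder, screwed down, for the wide pot. Foot 130 (x) x 120 (y) mm, about 110 mm high at its rear edge; its open side leans 30 degrees from upright towards its front (its -x), which faces roughly to the robot. Origin: centre of its underside on the desk, z up. Its wooden walls stand 54 mm to each side of the pot's axis and reach 36 mm along it.
- pot_wide: The widest and shortest of three plain round aluminium pots, fixed in the holder and leaning 30 degrees. 58 mm high along its axis; outside 73 mm across at the foot, 81 at the rim; inside 66 at the floor, 74 at the mouth; floor 4 mm thick. Origin: centre of its underside, 55 mm above the holder's origin; z: its axis, out of the mouth; y: level, across the lean.
- pot_wide_in (a point): centre of the inner floor of the wide pot, 4 mm along its z from its origin; axes as the pot's
- pot_middle: The pot of middle width: round, aluminium, loose, standing upright, open at the top; 92 mm high, outside 54 mm across at the foot and 62 mm at the rim, wall 3 mm (inside 48 mm at the floor, 56 at the mouth), floor 4 mm, 0.12 kg. Origin: centre of its underside; z: its axis, out of the mouth. Seated in the wide pot it stands about 38 mm out of it.
- pot_middle_in (a point): centre of the inner floor of the middle pot, 4 mm along its z from its origin; axes as the pot's
- pot_narrow: The narrowest pot, and the tallest: round, aluminium, loose, standing upright, open at the top; 122 mm high, outside 39 mm across at the foot and 46 mm at the rim, wall 3 mm, about 0.10 kg. Origin: centre of its underside; z: its axis, out of the mouth. Seated in the middle pot it stands about 34 mm out of it.
- mug: red ceramic mug, 80 mm across, 90 mm high, handle on its +y side; a bystander, loose. Origin: centre of its underside, z up.
- crayon_tub: orange plastic tub full of crayons, 92 mm across, 78 mm high, crayons to 125 mm; a bystander, loose. Origin: centre of its underside, z up.
- jar: clear glass jar with a steel cap, 72 mm across, 100 mm high; a bystander, loose. Origin: centre of its underside, z up.
- lunchbox: small closed aluminium lunchbox, 110 (x) x 170 (y) x 58 mm high; a bystander, loose. Origin: centre of its underside, z up.
- pencil_box: closed wooden pencil box, 70 (x) x 210 (y) x 47 mm high; a bystander, loose. Origin: centre of its underside, z up.
- stapler: grey and black stapler, 130 mm long along x, 36 mm wide, 53 mm high; a bystander, loose. Origin: centre of its underside, z up.
Things that resemble listed ones, but are neither listed nor needed, are in the scene too. What is shaped like the pot_narrow but orange is not meant. Leave any turquoise look-alike of the pot_middle alone.

How it is judged:
By the outcome, as a careful person would: the job done as asked, in the order asked, and still so for the second after the job is handed in, with the robot touching nothing.
It also fails if it takes over 61 s, if anything falls off the work surface, if the arm or the gripper's body presses on something with over 40 N, if the wrist force passes 120 N, or if a joint passes its speed limit or range.

## Working session

There is one attempt and no reset: what is moved stays moved. The work goes in short steps, Python scripts to look and compute and a tool call to move; the robot and the scene stay as the last step left them, time stands still between calls to the robot, and variables do not carry over. Pictures are saved under pics/ and viewed, about 8 in all and at most 12, crops included, and the job is handed in when it is done.

Besides the shell and the picture viewer there is one more tool, called after "Call:" as a command line: name --argument value ..., lists and objects as JSON in quotes. carry_out: Moves the arm, as the interface text tells. Its arguments: {"type":"object","properties":{"motion":{"type":"array","items":{"type":"array"}},"grip":{"type":"number"},"squeeze":{"type":"number"}},"required":["motion"]}

```bash
ls; mkdir -p pics; python3 - <<'E'
from bench import get_state, eyes
import cv2,numpy as np
s=get_state(); print({k:np.round(v,3).tolist() for k,v in s.items()})
for n in ("scene","top","wrist"):
    d=eyes.get_image(n); cv2.imwrite(f"pics/{n}0.png",d["pixels"]); print(n,np.round(d["mtx"],1).tolist(),np.round(d["extrinsics"],3).tolist())
    np.savez(f"{n}0.npz",**d)
a=np.hstack([cv2.imread("pics/scene0.png"),cv2.imread("pics/top0.png")])
E
```

```text
pics
{'time': 0.0, 'joint_positions': [1.2, 0.322, -0.07, 1.452, 0.023, 1.371, -0.057], 'qd': [-0.001, 0.0, 0.0, 0.001, -0.001, -0.001, 0.001], 'joint_torque': [0.0, -49.129, -0.404, -31.253, -0.064, 0.044, 0.0], 'position': [0.244, -0.602, 0.183], 'tool_rot': [-2.604, 1.755, 0.003], 'ft_force': [0.666, 0.581, -0.637], 'torque': [-0.056, 0.064, -0.013], 'grip_width': 1.004}
scene [[513.8, 0.0, 275.6], [0.0, 513.8, 207.2], [0.0, 0.0, 1.0]] [[0.185, 0.595, -0.782, 1.628], [0.983, -0.101, 0.156, -0.264], [0.014, -0.798, -0.603, 0.868], [0.0, 0.0, 0.0, 1.0]]
top [[513.1, 0.0, 282.2], [0.0, 513.1, 216.9], [0.0, 0.0, 1.0]] [[-0.005, -0.983, 0.184, 0.365], [-1.0, 0.005, -0.001, -0.028], [0.0, -0.184, -0.983, 1.217], [0.0, 0.0, 0.0, 1.0]]
wrist [[325.2, 0.0, 280.6], [0.0, 325.2, 204.1], [0.0, 0.0, 1.0]] [[0.375, -0.892, -0.253, 0.312], [-0.927, -0.361, -0.101, -0.574], [-0.001, 0.273, -0.962, 0.383], [0.0, 0.0, 0.0, 1.0]]
```

View pics/scene0.png

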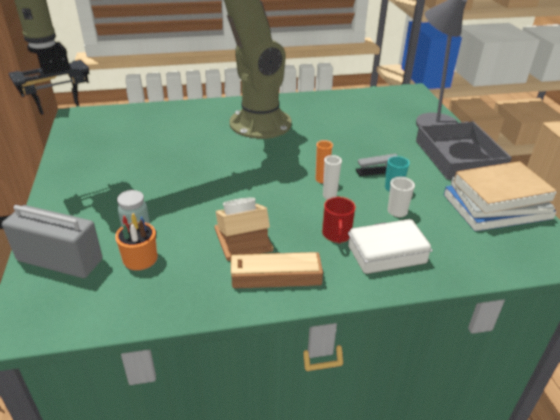

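View pics/top0.png

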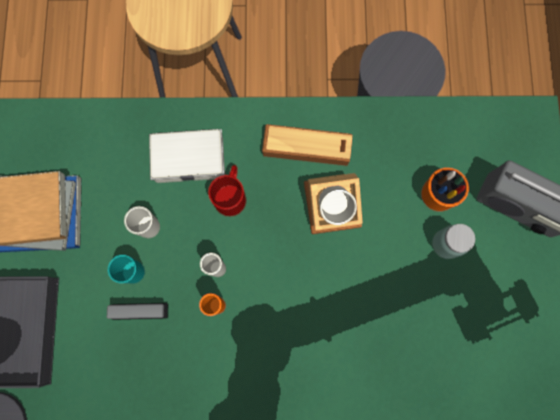

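The top view shows the white middle pot at (141,222), the white narrow pot at (212,265), the holder at (334,204), and the mug at (228,195). The orange and turquoise decoys are at (210,305) and (124,269).

```bash
cat > h.py <<'E'
import numpy as np,cv2
def ray(d,uv):
    K,T=d["mtx"],d["extrinsics"]; p=np.linalg.solve(K,[uv[0],uv[1],1.]); return T[:3,3],T[:3,:3]@p
def onplane(d,uv,z):
    o,v=ray(d,uv); return o+v*(z-o[2])/v[2]
def proj(d,P):
    T=np.linalg.inv(d["extrinsics"]); p=T[:3,:3]@np.asarray(P,float)+T[:3,3]; q=d["mtx"]@p; return q[:2]/q[2]
E
python3 - <<'E'
from h import *
t=dict(np.load("top0.npz")); s=dict(np.load("scene0.npz"))
for n,uv,z in(("mid",(139,221),.092),("nar",(211,263),.122),("mug",(227,195),.09),("wide",(337,205),.105),("stapler",(136,311),.05),("turq",(122,268),.09),("or",(210,304),.122)):
    P=onplane(t,uv,z); print(n,P.round(3),np.hypot(*P[:2]).round(3),proj(s,P).round())
im=t["pixels"]; sc=s["pixels"]
a=cv2.resize(im[185:285,100:250],None,fx=4,fy=4,interpolation=cv2.INTER_CUBIC)
b=cv2.resize(im[165:240,295:370],None,fx=4,fy=4,interpolation=cv2.INTER_CUBIC)
c=cv2.resize(sc[185:260,205:280],None,fx=4,fy=4,interpolation=cv2.INTER_CUBIC)
o=np.zeros((720,600,3),np.uint8); o[:400]=a; o[400:700,:300]=b; o[400:700,300:]=c
cv2.imwrite("pics/crop1.png",cv2.resize(o,None,fx=.83,fy=.83))
E
```

```text
mid [0.569 0.29  0.092] 0.638 [401. 182.]
nar [0.471 0.124 0.122] 0.487 [332. 159.]
mug [0.628 0.095 0.09 ] 0.635 [337. 203.]
wide [ 0.6   -0.151  0.105] 0.619 [240. 202.]
stapler [0.372 0.299 0.05 ] 0.477 [377. 157.]
turq [0.464 0.323 0.09 ] 0.566 [398. 162.]
or [0.385 0.124 0.122] 0.404 [324. 144.]
```

View pics/crop1.png

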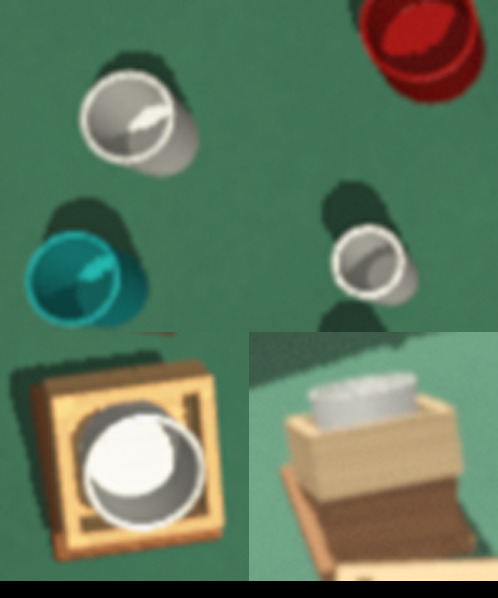

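Approximate positions are known (about 2.2 mm per pixel). Next I take a close wrist view above the holder to get its yaw and mouth.

Call:
carry_out --motion '[[[0,0,0.05],0],[[0,0,0.1],0],[[0.03,0.04,0.136],-0.14],[[0.055,0.08,0.136],-0.28],[[0.08,0.12,0.136],-0.28],[[0.11,0.16,0.136],-0.28],[[0.14,0.2,0.136],-0.28],[[0.17,0.24,0.136],-0.28],[[0.2,0.28,0.136],-0.28],[[0.225,0.32,0.136],-0.28],[[0.255,0.36,0.136],-0.28],[[0.285,0.4,0.136],-0.28],[[0.306,0.432,0.136],-0.28],[[0.306,0.432,0.136],-0.28],[[0.306,0.432,0.136],-0.28],[[0.306,0.432,0.136],-0.28]]' --grip -1

```text
time: 1.75
position: [0.5492, -0.1722, 0.3197]
tool_rot: [2.331, -2.104, -0.0]
ft_force: [-1.1, -0.4, 0.5]
grip_width: 1.003
```

```bash
python3 - <<'E'
from bench import get_state, eyes
import cv2,numpy as np
d=eyes.get_image("wrist"); np.savez("wrist1.npz",**d)
print(d["extrinsics"].round(3).tolist(), get_state()["position"], get_state()["tool_rot"])
cv2.imwrite("pics/w1.png",cv2.resize(d["pixels"],(784,588)))
E
```

```text
[[0.102, -0.957, -0.272, 0.623], [-0.995, -0.098, -0.03, -0.164], [0.002, 0.273, -0.962, 0.52], [0.0, 0.0, 0.0, 1.0]] [ 0.54914963 -0.17254667  0.31979182] [ 2.33068449e+00 -2.10492881e+00 -3.80028661e-06]
```

View pics/w1.png

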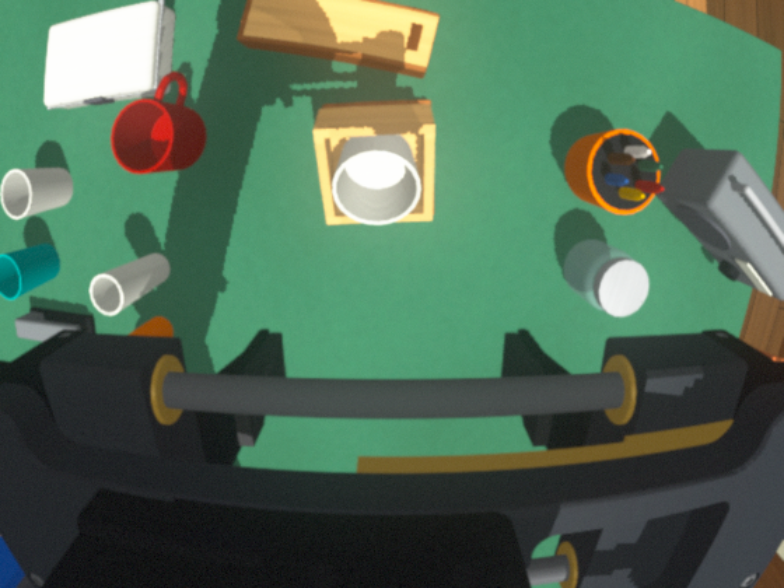

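The wrist view shows the wide pot's mouth at about u 333–420 with its front lip at (376,222). The holder's front corners are at (328,223) and (434,218), the narrow pot's rim at (119,287), and the middle pot's rim at (23,193).

```bash
cat >> h.py <<'E'
def fray(d,uv):
    K,T=d["mtx"],d["extrinsics"]; x=(uv[0]-K[0,2]); y=uv[1]-K[1,2]; r=np.hypot(x,y); th=r/K[0,0]
    v=np.array([np.sin(th)*x/r,np.sin(th)*y/r,np.cos(th)]); return T[:3,3],T[:3,:3]@v
def fplane(d,uv,z):
    o,v=fray(d,uv); return o+v*(z-o[2])/v[2]
E
python3 - <<'E'
from h import *
w=dict(np.load("wrist1.npz")); t=dict(np.load("top0.npz"))
W=lambda u,v,z: fplane(w,(u/1.4,v/1.4),z)
C=lambda u,v,z: onplane(t,(u/3.32+295,(v-332)/3.32+165),z)
def yaw(a,b): d=b-a; return np.degrees(np.arctan2(d[0],-d[1])).round(2), np.linalg.norm(d[:2]).round(4)
for n,a,b in (("w front",W(328,223,.059),W(434,218,.059)),("w rear",W(314,127,.113),W(436,121,.113)),("w mouth",W(333,184,.105),W(420,183,.105)),
 ("t front",C(62,545,.059),C(222,526,.059)),("t rear",C(46,387,.113),C(213,370,.113)),("t mouth",C(83,470,.105),C(205,470,.105))):
    print(n,((a+b)/2).round(4),yaw(a,b))
print("lip",W(376,223,.085).round(4),C(144,530,.085).round(4))
print("nar",W(119,287,.122).round(4),onplane(t,(210.8,263.6),.122).round(4)); print("mid",W(23,193,.092).round(4),onplane(t,(138.3,220.5),.092).round(4))
# auto: wide rim ellipse & wood outline in top image
im=t["pixels"]; hsv=cv2.cvtColor(im,cv2.COLOR_BGR2HSV)
for n,(x0,y0,x1,y1),z in (("mid",(118,200,170,245),.092),("nar",(195,248,235,285),.122)):
    m=((hsv[...,1]<60)&(hsv[...,2]>175)).astype(np.uint8)[y0:y1,x0:x1]
    c=max(cv2.findContours(m,0,2)[0],key=cv2.contourArea); (cx,cy),r=cv2.minEnclosingCircle(c); print(n,cx+x0,cy+y0,r,onplane(t,(cx+x0,cy+y0),z).round(4))
E
```

```text
w front [ 0.5603 -0.1591  0.059 ] (np.float64(8.43), np.float64(0.1085))
w rear [ 0.6539 -0.1457  0.113 ] (np.float64(8.21), np.float64(0.1079))
w mouth [ 0.6    -0.1523  0.105 ] (np.float64(6.2), np.float64(0.079))
t front [ 0.5601 -0.1562  0.059 ] (np.float64(6.58), np.float64(0.1114))
t rear [ 0.6576 -0.1445  0.113 ] (np.float64(5.71), np.float64(0.1125))
t mouth [ 0.5967 -0.1535  0.105 ] (np.float64(-0.27), np.float64(0.0814))
lip [ 0.5607 -0.1551  0.085 ] [ 0.5595 -0.1548  0.085 ]
nar [0.4803 0.1056 0.122 ] [0.47   0.1239 0.122 ]
mid [0.572  0.2759 0.092 ] [0.5698 0.2917 0.092 ]
mid 137.85000038146973 219.85000038146973 14.015983581542969 [0.5713 0.2927 0.092 ]
nar 210.5 263.7142858505249 10.871565818786621 [0.4698 0.1246 0.122 ]
```

Call:
carry_out --motion '[[[0,0.046,0],0.03],[[0.002,0.092,0],0.03],[[0.004,0.138,0],0.03],[[0.008,0.184,0],0.03],[[0.01,0.23,0],0.03],[[0.012,0.276,0],0.03],[[0.015,0.322,0],0.03],[[0.018,0.368,0],0.03],[[0.021,0.414,0],0.03],[[0.021,0.464,-0.01],0.03],[[0.021,0.464,-0.05],0.03],[[0.021,0.464,-0.09],0.03],[[0.021,0.464,-0.13],0.03],[[0.021,0.464,-0.16],0.03],[[0.021,0.464,-0.16],0.03],[[0.021,0.464,-0.16],0.03]]'

```text
time: 3.4
position: [0.5718, 0.2921, 0.1606]
tool_rot: [2.363, -2.069, 0.001]
ft_force: [0.4, 0.3, 1.0]
grip_width: 1.0
```

```bash
python3 - <<'E'
from bench import get_state, eyes
import cv2,numpy as np
d=eyes.get_image("wrist"); np.savez("wrist2.npz",**d)
print(d["extrinsics"].round(3).tolist(), get_state()["position"])
cv2.imwrite("pics/w2.png",d["pixels"])
E
```

```text
[[0.132, -0.954, -0.27, 0.645], [-0.991, -0.126, -0.037, 0.302], [0.001, 0.272, -0.962, 0.361], [0.0, 0.0, 0.0, 1.0]] [0.57242726 0.29310144 0.16194048]
```

View pics/w2.png

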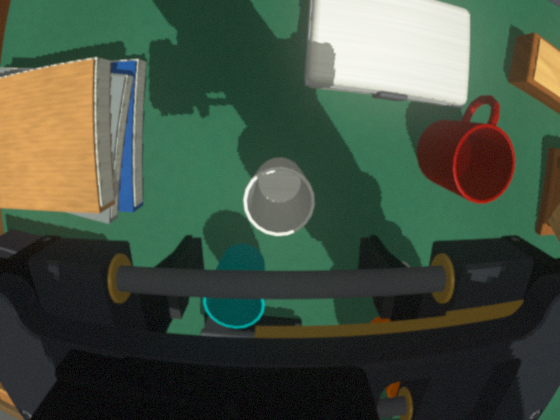

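The wrist view shows the middle pot's rim centred at (279,201), which casts to (0.572, 0.293). The TCP is directly over it, so I descend, grip and lift.

Call:
carry_out --motion '[[[0,0,-0.04],0],[[0,0,-0.075],0],[[0,0,-0.1],0],[[0,0,-0.1],0],[[0,0,-0.1],0]]'

```text
time: 3.95
position: [0.5725, 0.2942, 0.0623]
tool_rot: [-2.363, 2.066, -0.002]
ft_force: [0.2, 1.2, 0.5]
grip_width: 1.0
```

Call:
carry_out --motion '[[[0,0,0],0],[[0,0,0],0],[[0,0,0],0],[[0,0,0],0],[[0,0,0],0],[[0,0,0],0],[[0,0,0],0],[[0,0,0],0]]' --grip 1 --squeeze 10

```text
time: 4.75
position: [0.5709, 0.2935, 0.0599]
tool_rot: [2.366, -2.067, -0.0]
ft_force: [0.2, 0.3, 1.4]
grip_width: 0.358
```

```bash
cat > plan.py <<'E'
# insertion path of a pot (upright -> tilted 30 deg), front foot corner kept on the front inner wall
import numpy as np
from scipy.optimize import brentq
psi=np.radians(7.5); M=np.array([0.597,-0.153,0.105])   # wide mouth centre
org=M-0.058*np.array([-.5*np.cos(psi),-.5*np.sin(psi),np.sqrt(.75)])
a=np.array([-.5,.8660]); p=np.array([.8660,.5])  # axis, up-rear across (holder x,z)
def path(base,rf,rm,H,foot,rim,L,h,clr=.001):
    # base: axial height of inner floor; rf,rm inner radii at floor/mouth; H inner depth
    for s in np.linspace(H+.015,0,10):          # axial height of the front foot corner over inner floor
        rs=rf+(rm-rf)*min(s,H)/H
        th=None
        F=a*(base+s)-p*(rs-clr)                   # front foot corner
        rear=a*(base+H)+p*rm                      # inner rear edge of mouth
        def gap(t):   # distance of rear edge beyond pot rear side at tilt t
            ax=np.array([-np.sin(t),np.cos(t)]); q=np.array([np.cos(t),np.sin(t)])
            d=rear-F; u=d@ax; return d@q-(foot+foot+ (rim-foot)*u/L)   # rear side across from front corner
        ts=np.radians(np.arange(0,31)); g=np.array([gap(t) for t in ts]); ok=ts[g>0]
        tmin=0 if len(ok)==0 else ok[0]
        yield s,F,tmin
def run(base,rf,rm,H,foot,rim,L,h):
    for s,F,tm in path(base,rf,rm,H,foot,rim,L,h):
        out=[]
        for t in (tm,np.radians(30)):
            ax=np.array([-np.sin(t),np.cos(t)]); q=np.array([np.cos(t),np.sin(t)])
            G=F+q*foot+ax*h
            X=org+np.array([G[0]*np.cos(psi),G[0]*np.sin(psi),G[1]])
            out.append((round(np.degrees(t)),(X-[0,0,.019]).round(4).tolist()))
        print(round(s,3),out)
print(org.round(4)); print("middle"); run(.004,.033,.037,.054,.027,.031,.092,.080)
print("narrow"); run(.008,.024,.028,.088,.0195,.023,.122,.110)
E
python3 plan.py
```

```text
[ 0.6258 -0.1492  0.0548]
middle
0.069 [(0, [0.5854, -0.1545, 0.161]), (30, [0.5422, -0.1602, 0.1638])]
0.061 [(0, [0.5892, -0.154, 0.1543]), (30, [0.546, -0.1597, 0.1571])]
0.054 [(0, [0.593, -0.1535, 0.1477]), (30, [0.5498, -0.1592, 0.1505])]
0.046 [(0, [0.5973, -0.153, 0.1414]), (30, [0.5541, -0.1586, 0.1441])]
0.038 [(2, [0.5988, -0.1528, 0.1359]), (30, [0.5584, -0.1581, 0.1378])]
0.031 [(7, [0.596, -0.1531, 0.1314]), (30, [0.5627, -0.1575, 0.1314])]
0.023 [(11, [0.5946, -0.1533, 0.126]), (30, [0.567, -0.157, 0.1251])]
0.015 [(14, [0.5945, -0.1533, 0.1201]), (30, [0.5712, -0.1564, 0.1187])]
0.008 [(17, [0.5944, -0.1533, 0.114]), (30, [0.5755, -0.1558, 0.1124])]
0.0 [(19, [0.5958, -0.1532, 0.1077]), (30, [0.5798, -0.1553, 0.106])]
narrow
0.103 [(0, [0.5669, -0.157, 0.2284]), (30, [0.5098, -0.1645, 0.2234])]
0.092 [(0, [0.5726, -0.1562, 0.2185]), (30, [0.5154, -0.1637, 0.2135])]
0.08 [(0, [0.5785, -0.1554, 0.2088]), (30, [0.5214, -0.163, 0.2038])]
0.069 [(5, [0.5751, -0.1559, 0.2004]), (30, [0.5275, -0.1621, 0.1941])]
0.057 [(11, [0.5696, -0.1566, 0.1912]), (30, [0.5337, -0.1613, 0.1845])]
0.046 [(16, [0.5661, -0.1571, 0.1809]), (30, [0.5398, -0.1605, 0.1748])]
0.034 [(19, [0.5665, -0.157, 0.1705]), (30, [0.5459, -0.1597, 0.1652])]
0.023 [(21, [0.5688, -0.1567, 0.1602]), (30, [0.552, -0.1589, 0.1555])]
0.011 [(23, [0.5711, -0.1564, 0.1497]), (30, [0.5581, -0.1581, 0.1459])]
0.0 [(25, [0.5735, -0.1561, 0.1391]), (30, [0.5643, -0.1573, 0.1362])]
```

```bash
python3 - <<'E'
from bench import get_state, eyes
import cv2,numpy as np
print(get_state()["grip_width"])
d=eyes.get_image("wrist"); s=eyes.get_image("scene")["pixels"]
o=np.hstack([d["pixels"][150:360,130:430],cv2.resize(s[140:245,330:480],None,fx=2,fy=2)])
cv2.imwrite("pics/w3.png",o); print(get_state()["grip_width"])
E
```

```text
0.3578608838904235
0.2618628930147085
```

View pics/w3.png

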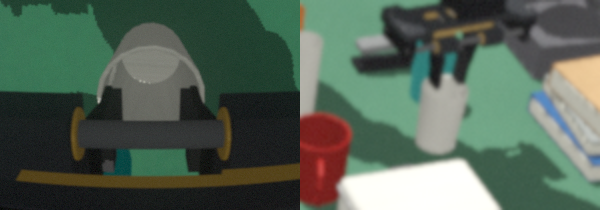

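The fingers are closing without meeting the pot: they appear inside or above its rim in both views, and the pot has not moved. The open fingers may sit higher than the TCP. I lift straight up and compare.

Call:
carry_out --motion '[[[0,0,0.02],0],[[0,0,0.05],0],[[0,0,0.08],0],[[0,0,0.1],0],[[0,0,0.1],0]]'

```text
time: 5.35
position: [0.5727, 0.2949, 0.1636]
tool_rot: [-2.362, 2.063, -0.004]
ft_force: [0.3, 0.3, 0.3]
grip_width: 0.004
```

```bash
python3 - <<'E'
from bench import get_state, eyes
import cv2,numpy as np
print(get_state()["grip_width"],get_state()["position"])
d=eyes.get_image("wrist"); sd=eyes.get_image("scene"); s=sd["pixels"]
np.savez("w4.npz",**d); np.savez("s4.npz",**sd)
o=np.hstack([cv2.resize(d["pixels"][150:350,180:380],None,fx=2,fy=2),cv2.resize(s[105:205,350:450],None,fx=4,fy=4)])
cv2.imwrite("pics/w4.png",o)
from h import proj
print(proj(sd,get_state()["position"]))
E
```

```text
0.0041142785318592605 [0.5727341  0.29491398 0.16362883]
[406.50397129 161.32895367]
```

View pics/w4.png

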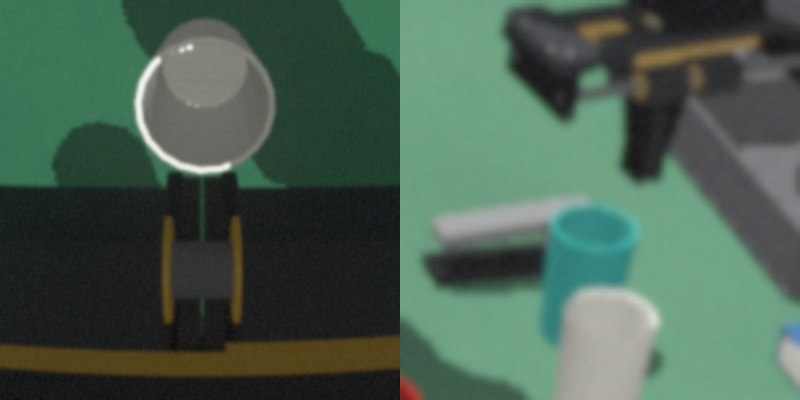

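```bash
python3 - <<'E'
from h import *
w=dict(np.load("w4.npz")); s=dict(np.load("s4.npz"))
def tri(r1,r2):
    A=[];b=[]
    for o,v in (r1,r2):
        v=v/np.linalg.norm(v);P=np.eye(3)-np.outer(v,v);A.append(P);b.append(P@o)
    x=np.linalg.lstsq(np.vstack(A),np.hstack(b),rcond=None)[0]; return x.round(4),[float(np.linalg.norm(P@x-c).round(4)) for P,c in zip(A,b)]
print("tip",tri(fray(w,(281,237)),ray(s,(410.5,149.5))))
# pot rim: ellipse centre wrist, scene
print("rim",tri(fray(w,(205/2+180,106/2+150)),ray(s,(350+(608-400)/4,105+318/4))))
print("cam rel TCP", (w["extrinsics"][:3,3]-[.5727,.2949,.1636]).round(4))
E
```

```text
tip (array([0.5803, 0.2948, 0.2   ]), [0.0016, 0.0016])
rim (array([0.5699, 0.2935, 0.086 ]), [0.0006, 0.0006])
cam rel TCP [0.072  0.0097 0.2005]
```

Triangulation puts the fingertips at z 0.200 when the TCP reads 0.164. The real tips are therefore about 36 mm behind the reported TCP, which is why the fingers closed above the rim. I account for that and try again.

Call:
carry_out --motion '[[[0,0,0],0],[[0,0,0],0],[[0,0,0],0],[[0,0,0],0],[[0,0,0],0],[[0,0,0],0],[[0,0,0],0],[[0,0,0],0],[[0,0,0],0],[[0,0,0],0],[[0,0,0],0],[[0,0,-0.04],0],[[0,0,-0.075],0],[[0,0,-0.105],0],[[0,0,-0.125],0],[[0,0,-0.135],0],[[0,0,-0.135],0]]' --grip -1

```text
time: 7.15
position: [0.5701, 0.293, 0.0237]
tool_rot: [2.364, -2.065, -0.002]
ft_force: [0.3, -0.4, -0.2]
grip_width: 0.999
```

Call:
carry_out --motion '[[[0,0,0],0],[[0,0,0],0],[[0,0,0],0],[[0,0,0],0],[[0,0,0],0],[[0,0,0],0],[[0,0,0],0],[[0,0,0],0]]' --grip 1 --squeeze 10

```text
time: 7.95
position: [0.5714, 0.2937, 0.0258]
tool_rot: [-2.365, 2.066, -0.001]
ft_force: [-0.0, -1.3, 5.6]
grip_width: 0.692
```

Gripped at opening 0.692 (60 mm, as expected). I lift and carry it over the holder.

Call:
carry_out --motion '[[[0,0,0.01],0],[[0,0,0.04],0],[[0,0,0.08],0],[[0,0,0.125],0],[[0,0,0.165],0],[[0,-0.01,0.19],0],[[0,-0.035,0.19],0],[[0.005,-0.075,0.19],0],[[0.005,-0.12,0.19],0],[[0.01,-0.165,0.19],0],[[0.01,-0.21,0.19],0],[[0.015,-0.255,0.19],0],[[0.015,-0.3,0.19],0],[[0.02,-0.345,0.19],0],[[0.02,-0.385,0.19],0],[[0.025,-0.415,0.19],0],[[0.025,-0.435,0.19],0],[[0.025,-0.445,0.19],0],[[0.025,-0.445,0.19],0],[[0.025,-0.445,0.19],0]]' --squeeze 12

```text
time: 9.95
position: [0.596, -0.1496, 0.215]
tool_rot: [-2.367, 2.064, 0.001]
ft_force: [-0.1, 0.6, -1.1]
grip_width: 0.69
```

```bash
python3 - <<'E'
from bench import get_state, eyes
import cv2,numpy as np
print(get_state()["grip_width"],get_state()["position"])
d=eyes.get_image("wrist"); sd=eyes.get_image("scene"); s=sd["pixels"]
np.savez("w5.npz",**d); np.savez("s5.npz",**sd)
o=np.hstack([d["pixels"][60:360,100:460],cv2.resize(s[100:250,160:340],None,fx=2,fy=2)])
cv2.imwrite("pics/w5.png",o)
E
```

```text
0.6898161439905047 [ 0.59602826 -0.14962468  0.21497007]
```

View pics/w5.png

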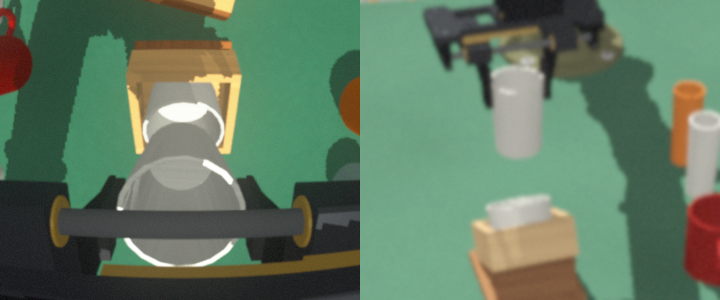

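The pot is held upright above the mouth and laterally in line with it (mouth at crop column 183, pot at 181). I lower it in stages so its foot rides down the front inner wall and swivels between the pads.

Call:
carry_out --motion '[[[0,-0.001,-0.03],0],[[0,-0.001,-0.06],0],[[0,-0.001,-0.085],0],[[0,-0.001,-0.098],0],[[0,-0.001,-0.104],0],[[0,-0.001,-0.107],0],[[0,-0.001,-0.11],0],[[-0.001,-0.001,-0.112],0],[[-0.003,-0.001,-0.115],0],[[-0.004,-0.002,-0.117],0],[[-0.006,-0.002,-0.12],0],[[-0.006,-0.002,-0.12],0]]' --squeeze 7

```text
time: 11.25
position: [0.5896, -0.1538, 0.0948]
tool_rot: [2.365, -2.067, 0.0]
ft_force: [0.9, 0.5, -0.1]
grip_width: 0.691
```

Call:
carry_out --motion '[[[-0.001,0,-0.002],0],[[-0.003,0,-0.005],0],[[-0.005,-0.001,-0.008],0],[[-0.007,-0.001,-0.012],0],[[-0.009,-0.001,-0.015],0],[[-0.01,-0.001,-0.018],0],[[-0.01,-0.001,-0.018],0],[[-0.01,-0.001,-0.018],0]]'

```text
time: 12.05
position: [0.5796, -0.1543, 0.0766]
tool_rot: [2.366, -2.066, -0.002]
ft_force: [0.4, -0.7, -0.2]
grip_width: 0.688
```

```bash
python3 - <<'E'
from bench import get_state, eyes
import cv2,numpy as np
print(get_state()["grip_width"],get_state()["position"],get_state()["ft_force"])
d=eyes.get_image("wrist"); sd=eyes.get_image("scene"); s=sd["pixels"]
o=np.hstack([d["pixels"][60:360,100:460],cv2.resize(s[130:250,180:324],None,fx=2.5,fy=2.5)])
cv2.imwrite("pics/w6.png",o)
E
```

```text
0.6875516943510667 [ 0.57958373 -0.15426537  0.07655298] [ 0.38237525 -0.70411632 -0.21457387]
```

View pics/w6.png

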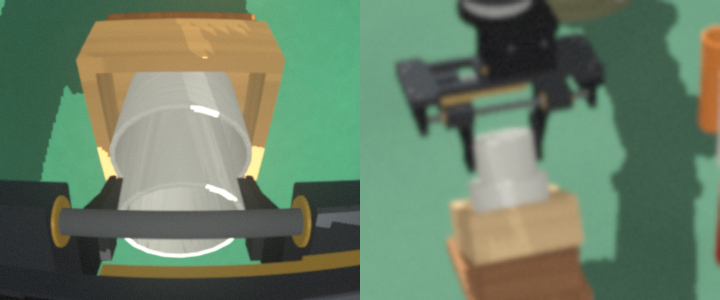

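The pot has swivelled and is inside with negligible force, about 6 mm from home. I release it to drop and rise clear.

Call:
carry_out --motion '[[[0,0,0],0],[[0,0,0],0],[[0,0,0],0],[[0,0,0],0],[[0,0,0],0],[[0,0,0.01],0],[[0,0,0.04],0],[[0,0,0.08],0],[[0,0,0.12],0],[[-0.01,0,0.15],0],[[-0.02,0,0.17],0],[[-0.02,0,0.17],0],[[-0.02,0,0.17],0]]' --grip -1

```text
time: 13.45
position: [0.5602, -0.1545, 0.2475]
tool_rot: [-2.366, 2.067, -0.002]
ft_force: [-0.4, -0.4, -0.7]
grip_width: 0.998
```

```bash
python3 - <<'E'
from bench import get_state, eyes
from h import *
print(get_state()["grip_width"],get_state()["position"],get_state()["ft_force"])
d=eyes.get_image("wrist"); sd=eyes.get_image("scene"); s=sd["pixels"]; td=eyes.get_image("top")
np.savez("w7.npz",**d); np.savez("s7.npz",**sd)
o=np.hstack([cv2.resize(d["pixels"][90:240,210:360],None,fx=2.667,fy=2.667),cv2.resize(s[180:260,210:290],None,fx=5,fy=5)])
cv2.imwrite("pics/w7.png",o)
# expected seated rim of middle: axial 96 from wide origin
psi=np.radians(7.5); org=np.array([0.6258,-0.1492,0.0548]); A=np.array([-.5*np.cos(psi),-.5*np.sin(psi),.866])
def fproj(d,P):
    T=np.linalg.inv(d["extrinsics"]); p=T[:3,:3]@P+T[:3,3]; r=np.hypot(p[0],p[1]); th=np.arctan2(r,p[2]); return d["mtx"][:2,2]+d["mtx"][0,0]*th*p[:2]/r
q=np.array([.866*np.cos(psi),.866*np.sin(psi),.5]); y=np.array([-np.sin(psi),np.cos(psi),0])
for e in (0,.006):
  for off in (0*q,.031*y,-.031*y,.031*q,-.031*q):
    P=org+A*(.096+e)-q*.003+off
    print(e,((fproj(d,P)-[210,90])*2.667).round(1),((proj(sd,P)-[210,180])*5).round(1))
E
```

```text
0.9983820468588708 [ 0.56017755 -0.1545416   0.24745442] [-0.43093881 -0.44762757 -0.67111493]
0 [197.2 226.8] [129.5  29.4]
0 [112.3 226.7] [189.4  19.1]
0 [281.9 227.3] [68.9 39.8]
0 [198.2 158.1] [142.5  33.3]
0 [196.3 287.3] [117.2  25.7]
0.006 [197.3 237.6] [127.7  17.6]
0.006 [111.2 237.5] [187.6   7.3]
0.006 [283.2 238.2] [67.  27.9]
0.006 [198.3 168.6] [140.6  21.2]
0.006 [196.4 298.2] [115.3  14.1]
```

View pics/w7.png

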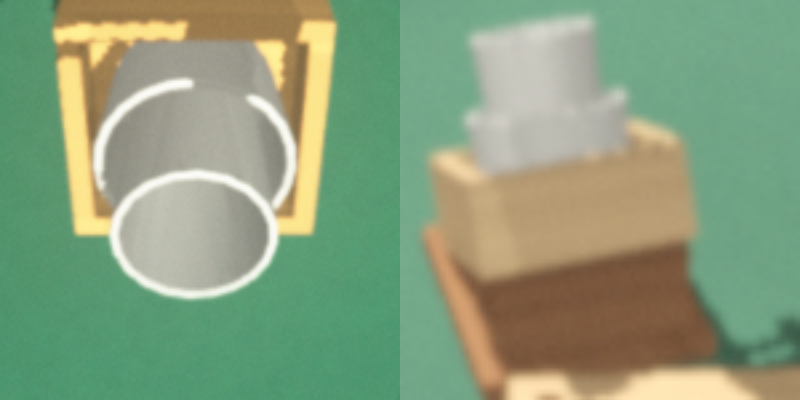

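Both pictures agree with the middle pot seated and resting on the wide pot's front wall: the scene rim is at (72,40)–(194,19), and the prediction for seated was (69,40)–(189,19). Now the narrow pot.

Call:
carry_out --motion '[[[-0.003,0.01,0],0],[[-0.013,0.04,0],0],[[-0.026,0.08,0],0],[[-0.039,0.12,0],0],[[-0.052,0.16,0],0],[[-0.065,0.2,0],0],[[-0.078,0.24,-0.01],0],[[-0.085,0.265,-0.03],0],[[-0.09,0.279,-0.047],0],[[-0.09,0.279,-0.047],0],[[-0.09,0.279,-0.047],0],[[-0.09,0.279,-0.047],0]]'

```text
time: 14.8
position: [0.4708, 0.1234, 0.2007]
tool_rot: [-2.364, 2.069, -0.001]
ft_force: [0.5, 0.0, 0.3]
grip_width: 1.0
```

```bash
python3 - <<'E'
from bench import get_state, eyes
from h import *
print(get_state()["position"])
d=eyes.get_image("wrist"); cv2.imwrite("pics/w8.png",d["pixels"]); hsv=cv2.cvtColor(d["pixels"],cv2.COLOR_BGR2HSV)
x0,y0=220,130
m=((hsv[...,1]<70)&(hsv[...,2]>110)).astype(np.uint8)[y0:250,x0:350]
cs=sorted(cv2.findContours(m,0,2)[0],key=cv2.contourArea)[-3:]
for c in cs: print(cv2.contourArea(c),np.array(cv2.boundingRect(c))+[x0,y0,0,0])
m2=((hsv[...,1]<60)&(hsv[...,2]>180)).astype(np.uint8)[y0:250,x0:350]
pts=cv2.findNonZero(m2)
if pts is not None:
    (cx,cy),r=cv2.minEnclosingCircle(pts); print(cx+x0,cy+y0,r,fplane(d,(cx+x0,cy+y0),.122))
E
```

```text
[0.47082919 0.12339897 0.20066563]
0.0 [286 239   1   1]
2519.0 [252 159  53  69]
278.3181800842285 198.0454559326172 26.09282875061035 [0.47103613 0.12552472 0.122     ]
```

Call:
carry_out --motion '[[[0,0.002,-0.04],0],[[0,0.002,-0.08],0],[[0,0.002,-0.115],0],[[0,0.002,-0.137],0],[[0,0.002,-0.145],0],[[0,0.002,-0.145],0],[[0,0.002,-0.145],0]]'

```text
time: 15.55
position: [0.4714, 0.1265, 0.0563]
tool_rot: [-2.364, 2.067, -0.002]
ft_force: [0.0, 1.0, 0.4]
grip_width: 0.999
```

Call:
carry_out --motion '[[[0,0,0],0],[[0,0,0],0],[[0,0,0],0],[[0,0,0],0],[[0,0,0],0],[[0,0,0],0],[[0,0,0],0],[[0,0,0],0],[[0,0,0],0],[[0,0,0],0]]' --grip 1 --squeeze 12

```text
time: 16.55
position: [0.4701, 0.1264, 0.055]
tool_rot: [2.366, -2.067, 0.0]
ft_force: [0.5, 0.1, 0.1]
grip_width: 0.511
```

Call:
carry_out --motion '[[[0,0,0.01],0],[[0,0,0.04],0],[[0,0,0.08],0],[[0,0,0.125],0],[[0,0,0.165],0],[[0,-0.01,0.19],0],[[0.01,-0.03,0.2],0],[[0.022,-0.065,0.2],0],[[0.037,-0.105,0.2],0],[[0.052,-0.145,0.2],0],[[0.066,-0.185,0.2],0],[[0.079,-0.222,0.2],0],[[0.09,-0.252,0.2],0],[[0.097,-0.272,0.2],0],[[0.1,-0.281,0.2],0],[[0.1,-0.281,0.2],0],[[0.1,-0.281,0.2],0],[[0.1,-0.281,0.2],0]]' --squeeze 12

```text
time: 18.35
position: [0.57, -0.1522, 0.2555]
tool_rot: [-2.369, 2.063, -0.0]
ft_force: [0.6, 0.9, -1.7]
grip_width: 0.512
```

```bash
python3 - <<'E'
from bench import get_state, eyes
from h import *
print(get_state()["grip_width"],get_state()["position"])
d=eyes.get_image("wrist"); sd=eyes.get_image("scene"); s=sd["pixels"]
o=np.hstack([d["pixels"][60:360,100:460],cv2.resize(s[100:250,160:340],None,fx=2,fy=2)])
cv2.imwrite("pics/w9.png",o)
E
```

```text
0.511760503727087 [ 0.56999389 -0.15216416  0.25548213]
```

View pics/w9.png

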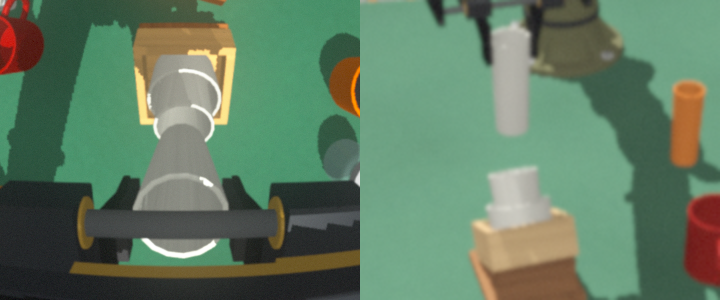

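Eleven pictures viewed. The narrow pot hangs upright, in line with the middle pot's mouth (crop columns 181.5 against 183.5). I insert it in the same way.

Call:
carry_out --motion '[[[0,0,-0.03],0],[[0,0,-0.055],0],[[0,0,-0.072],0],[[0,0,-0.08],0],[[0,0,-0.084],0],[[-0.003,0,-0.088],0],[[-0.006,-0.001,-0.092],0],[[-0.0085,-0.001,-0.095],0],[[-0.01,-0.001,-0.098],0],[[-0.012,-0.002,-0.102],0],[[-0.014,-0.002,-0.105],0],[[-0.014,-0.002,-0.105],0]]' --squeeze 7

```text
time: 19.65
position: [0.5554, -0.1567, 0.1494]
tool_rot: [2.365, -2.067, -0.001]
ft_force: [0.9, -1.2, -0.9]
grip_width: 0.504
```

Call:
carry_out --motion '[[[-0.001,0,-0.003],0],[[-0.002,0,-0.007],0],[[-0.003,0,-0.0105],0],[[-0.003,0,-0.014],0],[[-0.003,0,-0.0175],0],[[-0.003,0,-0.021],0],[[-0.002,0,-0.026],0],[[-0.001,0,-0.031],0],[[-0.001,0,-0.031],0]]'

```text
time: 20.55
position: [0.5545, -0.1563, 0.1179]
tool_rot: [2.366, -2.066, -0.002]
ft_force: [1.6, -0.9, -1.2]
grip_width: 0.506
```

```bash
python3 - <<'E'
from bench import get_state
s=get_state(); print(s["position"],s["ft_force"],s["torque"],s["grip_width"])
E
```

```text
[ 0.55450577 -0.15632472  0.1178796 ] [ 1.63324732 -0.87862734 -1.15762432] [-0.04346132 -0.13692322 -0.02604415] 0.5062299526410906
```

Forces are small. I go down another 12 mm, then release and rise.

Call:
carry_out --motion '[[[0.001,0,-0.004],0],[[0.002,0,-0.008],0],[[0.003,0,-0.012],0],[[0.003,0,-0.012],0]]'

```text
time: 20.95
position: [0.5577, -0.1563, 0.1062]
tool_rot: [2.366, -2.066, -0.002]
ft_force: [2.0, -0.5, -0.8]
grip_width: 0.507
```

Call:
carry_out --motion '[[[0,0,0],0],[[0,0,0],0],[[0,0,0],0],[[0,0,0],0],[[0,0,0],0],[[0,0,0],0],[[0,0,0.01],0],[[0,0,0.04],0],[[0,0,0.08],0],[[-0.01,0,0.12],0],[[-0.025,0,0.14],0],[[-0.03,0,0.14],0],[[-0.03,0,0.14],0]]' --grip -1

```text
time: 22.25
position: [0.5277, -0.1567, 0.2476]
tool_rot: [2.365, -2.067, 0.002]
ft_force: [-0.4, -0.8, -0.9]
grip_width: 1.005
```

```bash
python3 - <<'E'
from bench import get_state, eyes
from h import *
print(get_state()["grip_width"],get_state()["position"],get_state()["ft_force"])
d=eyes.get_image("wrist"); sd=eyes.get_image("scene"); s=sd["pixels"]; td=eyes.get_image("top")
np.savez("w10.npz",**d); np.savez("s10.npz",**sd); np.savez("t10.npz",**td)
a=cv2.resize(d["pixels"][90:240,210:360],(400,400)); b=cv2.resize(s[170:250,210:290],(400,400))
o=np.hstack([a,b]); t=td["pixels"]
low=np.hstack([t[120:320,100:380],np.zeros((200,20,3),np.uint8),s[130:330,60:460],np.zeros((200,100,3),np.uint8)])
cv2.imwrite("pics/w10.png",np.vstack([o,low[:,:800]]))
psi=np.radians(7.5); org=np.array([0.6258,-0.1492,0.0548]); A=np.array([-.5*np.cos(psi),-.5*np.sin(psi),.866])
def fproj(d,P):
    T=np.linalg.inv(d["extrinsics"]); p=T[:3,:3]@P+T[:3,3]; r=np.hypot(p[0],p[1]); th=np.arctan2(r,p[2]); return d["mtx"][:2,2]+d["mtx"][0,0]*th*p[:2]/r
q=np.array([.866*np.cos(psi),.866*np.sin(psi),.5]); y=np.array([-np.sin(psi),np.cos(psi),0])
for nm,ax,sh,r in (("mid",.096,.007,.031),("nar",.130,.011,.023),("nar+6",.136,.011,.023)):
    C=org+A*ax-q*sh
    for l,off in (("L",r*y),("R",-r*y),("rear",r*q),("front",-r*q)):
        print(nm,l,((fproj(d,C+off)-[210,90])*2.667).round(),((proj(sd,C+off)-[210,170])*5+[400,0]).round())
E
```

```text
1.0045441588548283 [ 0.52769268 -0.15674897  0.24762128] [-0.42635221 -0.83500578 -0.88111119]
mid L [117. 147.] [588.  69.]
mid R [289. 148.] [467.  89.]
mid rear [204.  73.] [541.  83.]
mid front [202. 213.] [516.  75.]
nar L [135. 215.] [560.   4.]
nar R [273. 216.] [471.  19.]
nar rear [205. 160.] [525.  13.]
nar front [203. 266.] [507.  10.]
nar+6 L [135. 227.] [558.  -8.]
nar+6 R [274. 228.] [469.   7.]
nar+6 rear [206. 171.] [523.   1.]
nar+6 front [203. 278.] [505.  -2.]
```

View pics/w10.png

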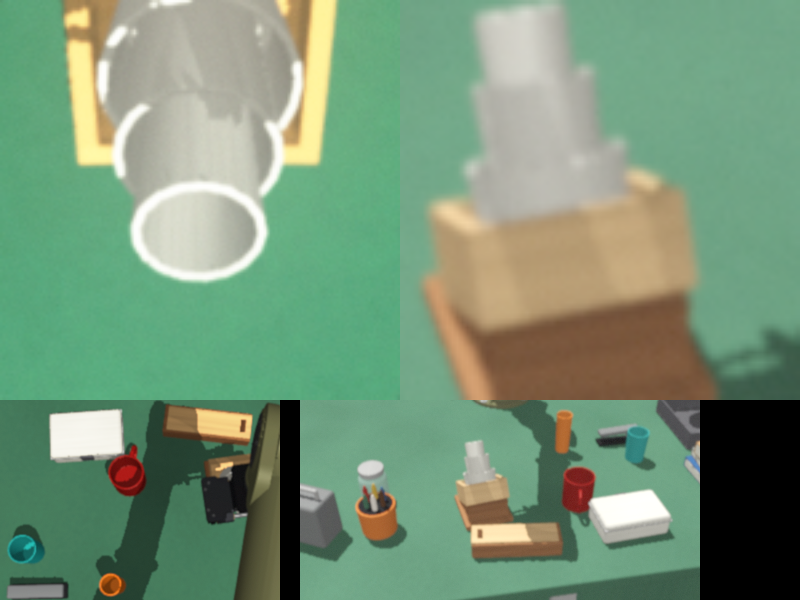

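```bash
python3 - <<'E'
from h import *
w=dict(np.load("w10.npz")); s=dict(np.load("s10.npz"))
def tri(r1,r2):
    A=[];b=[]
    for o,v in (r1,r2):
        v=v/np.linalg.norm(v);P=np.eye(3)-np.outer(v,v);A.append(P);b.append(P@o)
    return np.linalg.lstsq(np.vstack(A),np.hstack(b),rcond=None)[0]
f=lambda a,b: tri(fray(w,(a[0]/2.667+210,a[1]/2.667+90)),ray(s,((b[0]-400)/5+210,b[1]/5+170)))
# L and R rim extremes of wide, middle, narrow
R={"wide":((99,82),(302,80),(625,146),(468,172)),"mid":((114,153),(284,152),(594,70),(473,87)),"nar":((131,231),(267,231),(566,6),(478,16))}
psi=np.radians(7.5); A=np.array([-.5*np.cos(psi),-.5*np.sin(psi),.866]); p0=None
for n,(wl,wr,sl,sr) in R.items():
    L,Rr=f(wl,sl),f(wr,sr); c=(L+Rr)/2; print(n,c.round(4),"dia",np.linalg.norm(L-Rr).round(4),"axial step",None if p0 is None else (c-p0)@A); p0=c
E
```

```text
wide [ 0.5957 -0.1516  0.1012] dia 0.0811 axial step None
mid [ 0.5701 -0.154   0.133 ] dia 0.0624 axial step 0.04042410189583405
nar [ 0.546  -0.1565  0.1582] dia 0.0462 axial step 0.03389557749220455
```

The axial steps measure 40 mm (38 expected) and 34 mm (34 expected), so both pots are home to within pixel accuracy. The bystanders look unmoved and the gripper is clear, so I hand in.

```bash
python3 -c "
from bench import ticket; print(ticket.close_job())"
```

```text
the job is handed in; nothing more can be done
None
```

The tidy is back together and handed in: the middle pot is in the wide one, the narrow pot is in the middle one, and the gripper is open and clear. It took about 22 s of the 61 s allowed, and wrist forces stayed within a few newtons wherever I read them.

**Insertion:** Since the tool only points down, I held each pot with the jaws across the lean. I lowered it so its foot slid down the front inner wall and turned it to the lean, then let it drop the last few millimetres.

**First grasp missed:** The fingers closed above the middle pot's rim, touching nothing. The real fingertips sit about 36 mm behind the reported TCP, so I corrected for that in all later moves.

**Last checks:**
- **Narrow pot:** it stands 34 mm out of the middle one, as expected.
- **Middle pot:** it measures 40 mm out of the wide one against 38 mm expected. I put this down to pixel accuracy, as the scene picture matched the seated prediction.
- **Wrist picture:** on its own it put both rims a few millimetres lower than my simple prediction. Pots lying against the front walls would explain that.
- **Not tested:** I did not press the pots down to confirm they are on the floor.
- **Other things:** the mug measured in its original place. The others, including the orange and turquoise look-alikes, were checked only by eye and seemed unmoved.

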